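Open the tool chest against its lid stop and put the block plane away

TASK

Open the tool chest by its pull tab: push the lid up past its balance point and on until you feel it meet the sprung rubber buffer behind it, and press it home there so that it leans firmly on the buffer and stays by itself. Never fling the lid, let it drop, or press the buffer with more than 18 N. Then lay the block plane flat on its sole on the chest's floor, without dropping it, leaving the lid on its buffer and the tape measure, the wood offcut and the glue bottle undisturbed.

Things in the scene. Friction and masses are not known exactly. Their poses are not given: they have to be found in the camera images.
- chest: Open-topped wooden tool chest, fixed to the table: 150 (x) x 260 (y) x 100 (z) mm outside, walls and floor 8 mm, so the inside is 134 x 244 mm and its floor 8 mm above the origin. Origin at the centre of its underside; x points from its front (the tab side, towards the robot) to its hinged back, y along its length, z up. On each short side a batten stands 12 mm proud.
- lid (a joint): Lid angle in rad: 0 shut, grows as it opens up and away from the robot. A 12 mm board, 0.42 to 0.58 kg, 150 mm from hinge to front edge, 260 mm long. Stiff hinge (0.16 N m): below about 1.1 it falls shut, from 1.2 to 1.9 it stands where it is left, so it must be pressed onto the buffer. It meets the buffer somewhere between 1.66 and 1.96, each time elsewhere.
- lid_hinge (a point): Middle of the hinge line, which is the top outer edge of the chest's rear wall: 75 mm behind the chest's origin and 100 mm above it. The lid turns about the chest's y axis here. The point's own frame turns with the lid.
- lid_tab (a point): Middle of the lower outer edge of the wooden pull tab on the lid, 180 mm from the hinge line, level with the underside of the lid. The tab is 64 mm wide, 12 mm thick and stands 30 mm proud of the chest's front; it is free underneath down to the table, so fingers can go under it or hold its sides.
- stop: Dark steel bracket on the chest's back, 105 mm deep, 108 mm above the hinge line (its origin; axes as the chest's). Its screw carries a 20 mm rubber buffer on a spring (4 N/mm, 8 mm travel), 85 mm above the hinge line. The screw's setting is not measured: the buffer's tip is 20 to 48 mm behind the hinge line. A push of 3 to 5 N near the lid's free edge, felt double at the buffer, seats it.
- block_plane: Block plane standing on its sole, 48 (x) x 171 (y) x 54 (z) mm, about 0.7 kg. Origin at the centre of its sole, y along its length, z up. Its two side cheeks are 48 mm apart over their outsides, 32 mm high and parallel: grip across them.
- tape_measure: Tape measure lying flat, 74 x 93 x 34 mm; bystander. Origin in the middle of its underside.
- offcut: Wooden offcut block, 45 x 90 x 35 mm; bystander. Origin at the centre of its underside.
- glue_bottle: Standing white squeeze bottle of wood glue, 49 x 67 x 209 mm; bystander. Origin at the centre of its underside.

How it is judged (in metres and radians):
On the way:
1. the lid leans on the buffer by itself, let go (value of joint lid above 1.62 rad and contact force between lid and stop above 1 N and contact force between each of the arm, the fingers and lid below 0.1 N), for 0.2 s.
At the end, for the whole second after the job is handed in: The lid is more than 1.62 rad open, still, let go, and leans on the buffer with more than 1 N; the block plane lies still in the chest, its sole less than 10 mm above the chest's floor and less than 0.15 rad from level, its origin within 50 mm of the chest's middle along x and y (all of step 1 and x of block_plane in the frame of chest between -0.05 and 0.05 m and y of block_plane in the frame of chest between -0.05 and 0.05 m and z of block_plane in the frame of chest below 0.018 m and angle between block_plane's own z axis and vertical below 0.15 rad and linear speed of block_plane below 0.02 m/s and velocity of joint lid between -0.05 and 0.05 rad/s); the robot touches nothing.
It fails at once if the lid is pressed on the stop with more than 18 N (contact force between lid and stop above 18 N).
It fails at once if the lid is flung open or let drop (faster than 2.5 rad/s) (velocity of joint lid above 2.5 rad/s or velocity of joint lid below -2.5 rad/s).
It fails at once if the block plane is dropped or thrown (faster than 1.1 m/s) (linear speed of block_plane above 1.1 m/s).
It fails at once if a bystander is moved by more than 30 mm (distance of any of tape_measure, offcut, glue_bottle from where it was at the start of the episode above 0.03 m).
It also fails if it takes over 69 s, if anything falls off the work surface, if the arm or the gripper's body presses on something with over 40 N, if the wrist force passes 120 N, or if a joint passes its speed limit or range.

ROBOT

A 6-joint arm with a two-finger parallel gripper is mounted at the origin on the work surface; the furniture and walls round the work are solid. World frame = base frame: x ahead of the robot, y to its left, z up, the work surface at z = 0. Lengths are in mm, angles in degrees, forces in N, time in s.
With the tool pointing down it reaches from about 300 to 850 mm from the base axis. Payload 4.2 kg.
Tool frame: the origin (TCP) lies between the finger pads; the fingertips stand 14 mm ahead of it and the grasp point (between the pads) lies 5 mm behind it (env.finger_overhang is the distance from the TCP to the fingertips, in mm); z points along the fingers, y is the line along which they close (so a half turn about z gives the same grasp; the last joint's range is limited). The gripper opens to 91 mm and grips with 3 to 60 N. Pads are 32 mm wide; open, the fingers measure 118 mm over their backs; the gripper's body (76 mm by 178 mm) begins 60 mm behind the grasp point.
Start: joints at [-72.135, 18.312, 89.639, -0, 72.044, -1.146], TCP at [187.307, -543.652, 227.976] pointing down, gripper open.
Joint ranges: [-177.97, 177.97], [-48.28, 115.42], [12.27, 149.76], [-77.06, 257.06], [2.81, 150.46], [-146.56, 146.56]. Speed limits (degrees/s): [147.25, 147.25, 180, 180, 180, 180].

INTERFACE

Orientations are given as [roll, pitch, yaw] about the fixed x, y, z axes, in that order (R = Rz(yaw) Ry(pitch) Rx(roll)).
In Python, from workcell import status, cams, env, finder gives the robot as it stands.
- The arm moves only by the tool apply_moves, never from a script. Its argument "increments" is a list of rows, each a list of 7 numbers: the opening, from -1 (shut) to 1 (fully open), then the shift along the world's x, y, z in m, then the turn, a rotation vector about the world's x, y, z in degrees. In form: [[gripper, x, y, z, ax, ay, az], ...]. A call has 1 to 5 rows; each row shifts and turns the commanded pose from where the row before left it; what a row does not reach is not made up. A row lasts 1/12 s, in which the tool goes at most 41.7 mm and 7.16 degrees, less where a joint would pass 70% of its speed; a pose out of reach is approached as far as the arm can. A call with a gripper value outside its range is refused whole. The fingers move at their own pace and stop on an object; "newtons" is the grip in N (left out, the last holds). Time passes only in rows, so rows that do not move let the fingers close. It gives the time, the measured TCP pose, the force, the opening and the grip force at its end, in the units of the state.
- status.state(): the state, without advancing time (a new reading comes with each control period).
- cams.grab_frame(name): name is "side" or "top" or "wrist"; returns a dict with "color" (400x640x3 uint8, red, green, blue), "intrinsics" (3x3 intrinsics, pixels), "R" (3x3) and "t" (3): a world point X has camera coordinates R X + t. Camera axes: x right, y down, z forward; pixel columns grow to the right and rows downward; lengths in mm; the calibration is good to about 2 mm. A picture is of the moment at which its call begins. There is no depth.
- env.job_done(): hands the job in; it is judged then, once.
Trained networks look in the newest picture that a camera, given by its name, has taken for a name from the list of things; names that differ only in an ending like _2 or _b are one class to them, and where a whole thing is asked for, a point or a joint stands for the part that bears it (a point fixed in the world has none). Each returns a list of dicts, best first, with "score" (0 to 1); they miss things now and then, are a little off and sometimes report something else, mostly with a low value. They report only what shows in the picture. A call takes as long as a camera call.
- finder.boxes_of(query, camera): "rect" ([left, top, width, height] in pixels, round what is visible of it).
- finder.trace(query, camera): "pixels" (400x640 bool, what is visible of it) and "rect" ([left, top, width, height] in pixels, round what is visible of it).
The state is a dict: "time_s": time; "qpos": joint angles; "qvel": joint speeds; "effort": joint torques, N m; "ee_pos": TCP position; "ee_rot": TCP orientation; "force": force on the tool from outside, world axes, zero at the start; "torque": the same for the moment, N m; "gripper_width": finger opening in mm; "gripper_force": force on a finger pad.
Only numpy, scipy, OpenCV 4.12 (cv2) and the standard library are available. Lean on these libraries where they do the work, as an engineer would, in place of code of your own. Each camera call takes 0.05 s, during which the arm holds its last target. There are 200 camera calls.

## Working session

There is one attempt and no reset: what is moved stays moved. The work goes in short steps, Python scripts to look and compute and a tool call to move; the robot and the scene stay as the last step left them, time stands still between calls to the robot, and variables do not carry over. Pictures are saved under pics/ and viewed, at most 10 in all, crops included, and the job is handed in when it is done.

Besides the shell and the picture viewer there is one more tool, called by a JSON object that holds its "op" and its "data". apply_moves: Moves the arm, as the interface text tells. Its arguments: {"type":"object","properties":{"increments":{"type":"array","items":{"type":"array","items":{"type":"number"}}},"newtons":{"type":"number"}},"required":["increments"]}

```bash
mkdir -p pics; python3 - <<'E'
from workcell import status, cams, env, finder
import cv2,numpy as np
s=status.state();print(s['time_s'],s['ee_pos'],s['ee_rot'],s['gripper_width'])
ims=[]
for c in ['side','top']:
    f=cams.grab_frame(c);ims.append(f['color'][:,:,::-1])
    np.savez(f'{c}.npz',**f)
    print(c,np.round(f['intrinsics'],1).tolist(),np.round(f['R'],3).tolist(),np.round(f['t'],1).tolist())
    for n in ['chest','lid_tab','stop','block_plane','tape_measure','offcut','glue_bottle']:
        r=finder.trace(n,c)
        for d in r[:1]:
            m=d['pixels'].astype(np.uint8); ys,xs=np.nonzero(m)
            print(n,round(d['score'],2),np.round(d['rect']),xs.mean().round(1),ys.mean().round(1),cv2.minAreaRect(np.c_[xs,ys].astype(np.float32)))
    cv2.imwrite(f'pics/{c}0.png',ims[-1])
E
```

```text
0.0 [ 187.1659742  -543.15705404  227.13506238] [-1.79898391e+02 -3.08380818e-03  1.90113008e+01] 91.27563635340806
side [[384.4, 0.0, 320.3], [0.0, 384.4, 196.0], [0.0, 0.0, 1.0]] [[0.998, -0.056, -0.016], [-0.038, -0.411, -0.911], [0.044, 0.91, -0.413]] [-517.2, 60.2, 1135.6]
chest 0.96 [297. 128.  99.  80.] 336.3 176.1 ((353.75421142578125, 172.74258422851562), (70.77267456054688, 106.40006256103516), 74.62374877929688)
lid_tab 0.77 [299. 149.  59.  32.] 328.3 164.2 ((328.1703796386719, 163.55532836914062), (31.3304500579834, 64.12432098388672), 86.18592071533203)
stop 0.61 [364. 126.  32.  56.] 379.8 151.7 ((380.1081848144531, 152.39016723632812), (34.05780792236328, 51.009883880615234), 2.935673236846924)
block_plane 0.64 [322. 269.  25.  59.] 333.4 299.5 ((333.10992431640625, 297.54473876953125), (25.35133171081543, 61.226383209228516), 1.5911403894424438)
tape_measure 0.58 [294. 244.  42.  26.] 313.4 257.1 ((315.5, 256.0), (26.0, 39.0), 90.0)
offcut 0.7 [249. 209.  34.  29.] 266.4 224.1 ((266.5000305175781, 224.00001525878906), (32.80000305175781, 20.60000228881836), 36.869895
[... 665 characters left out ...]
10.80001831054688, 108.10000610351562), (78.7095947265625, 27.280029296875), 63.43495178222656)
block_plane 0.58 [404. 183.  70.  26.] 438.4 194.6 ((438.6331481933594, 194.13494873046875), (69.35365295410156, 21.070693969726562), 5.572198390960693)
tape_measure 0.91 [370. 191.  32.  38.] 386.4 209.5 ((385.9306335449219, 206.4508819580078), (27.826465606689453, 35.429325103759766), 8.746162414550781)
offcut 0.74 [159. 141. 121.  80.] 219.0 179.8 ((219.0790252685547, 184.4217987060547), (77.82891082763672, 114.63679504394531), 85.10090637207031)
glue_bottle 0.65 [361. 110.  38.  39.] 378.6 129.5 ((378.3000183105469, 129.9000244140625), (23.702320098876953, 38.9075813293457), 26.56505012512207)
```

View pics/side0.png

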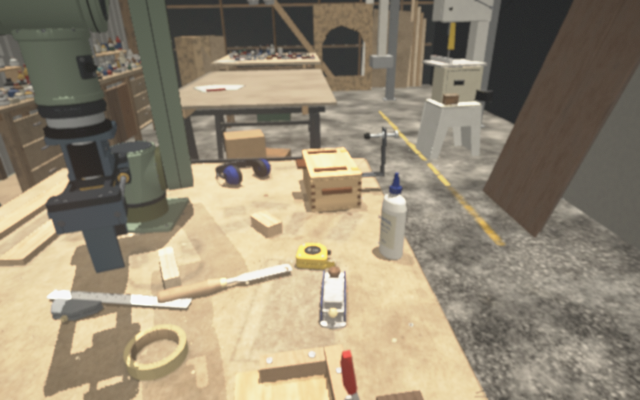

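View pics/top0.png

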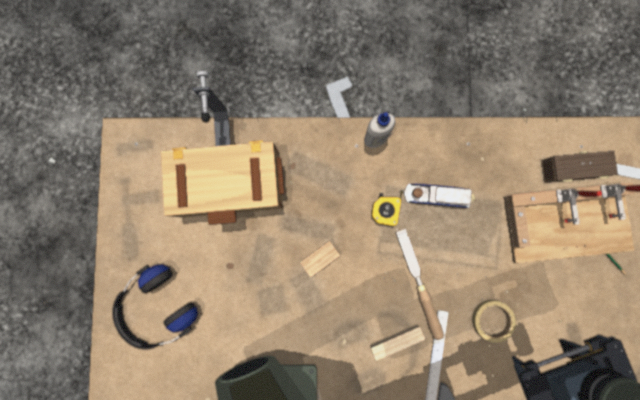

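The pictures show the chest in the top view at about (162–278, 142–215), with the tab at (222, 217) and the bracket at about (215, 110). The plane is at (438, 195), the tape at (386, 210) and the bottle at (379, 130). The plane and the tape are close together.

```bash
cat > h.py <<'E'
import numpy as np
def ray(f,p):
    R,t,K=f['R'],f['t'],f['intrinsics']
    return -R.T@t, R.T@np.linalg.inv(K)@np.array([p[0],p[1],1.])
def at(f,p,z):
    C,d=ray(f,p); return C+d*(z-C[2])/d[2]
def tri(fs,ps):
    A=np.zeros((3,3));b=np.zeros(3)
    for f,p in zip(fs,ps):
        C,d=ray(f,p);d=d/np.linalg.norm(d);P=np.eye(3)-np.outer(d,d);A+=P;b+=P@C
    return np.linalg.solve(A,b)
def proj(f,X):
    c=f['R']@X+f['t'];q=f['intrinsics']@c;return q[:2]/q[2]
E
python3 - <<'E'
import numpy as np,cv2
t=np.load('top.npz');s=np.load('side.npz')
a=cv2.resize(t['color'][60:240,145:300,::-1],None,fx=3.2,fy=3.2,interpolation=3)
b=cv2.resize(s['color'][120:215,290:405,::-1],None,fx=3.0,fy=3.0,interpolation=3)
c=cv2.resize(t['color'][175:235,365:480,::-1],None,fx=2.6,fy=2.6,interpolation=3)
o=np.zeros((580,800,3),np.uint8);o[:576,:496]=a[:576,:496];h,w=b.shape[:2];w=min(w,300);o[:h,500:500+w]=b[:,:w];h,w=c.shape[:2];w=min(w,300);o[300:300+h,500:500+w]=c[:,:w]
cv2.imwrite('pics/z1.png',o)
E
```

```text
(no output)
```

View pics/z1.png

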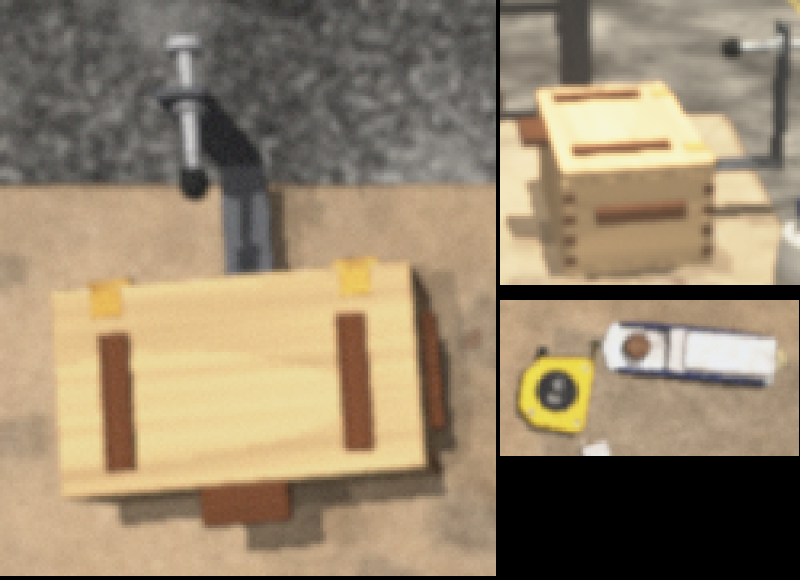

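The lid corners in the zoomed top view are about (52,293), (410,263), (426,465) and (63,496), and the tab spans (203–291, 487–523). The buffer tip is at about (193,190). The plane runs roughly along -y with its nose next to the tape.

```bash
python3 - <<'E'
import numpy as np
from h import *
t=np.load('top.npz');s=np.load('side.npz')
T=lambda x,y:(145+x/3.2-.35,60+y/3.2-.35)
S=lambda x,y:(290+(x-500)/3-.35,120+y/3-.35)
P=lambda x,y:(365+(x-500)/2.6-.3,175+(y-300)/2.6-.3)
np.set_printoptions(precision=1,suppress=True)
tc=dict(bl=T(52,293),br=T(410,263),fr=T(426,465),fl=T(63,496))
sc=dict(fl=S(538,90),fr=S(564,170),br=S(714,162),bl=S(668,83))
for k in tc: print(k,tri([t,s],[tc[k],sc[k]]),at(t,tc[k],112))
for p in [(203,525),(291,520),(203,488),(290,485)]: print('tab',at(t,T(*p),112))
print('buffer tip tri',tri([t,s],[T(193,197),S(722,47)]),at(t,T(193,197),185))
print('plane c',tri([t,s],[(438.4,194.6),(333.4,299.5)]),at(t,(438.4,194.6),30))
for p in [(605,350),(777,355),(620,322),(777,335),(772,383),(615,375)]: print('pl',at(t,P(*p),30))
for p in [(386.4,209.5)]: print('tape',at(t,p,34))
print('bottle',at(t,(385,117),205),at(t,(370,147),0))
print('offcut',at(t,(321,259),35), 'bed',at(s,(266.4,224.1),20))
E
```

```text
bl [619.  252.7 112.9] [615.1 253.1 112. ]
br [636.9  -5.2 113.2] [636.6  -5.1 112. ]
fr [491.1 -18.4 115.5] [490.2 -18.  112. ]
fl [469.8 239.  114.4] [468.6 240.  112. ]
tab [447.8 139.9 112. ]
tab [451.2  77.5 112. ]
tab [474.1 140.6 112. ]
tab [476.1  78.7 112. ]
buffer tip tri [663.7 128.3 189.4] [664.4 129.7 185. ]
plane c [ 522.6 -416.3    2.4] [ 521.1 -408.4   30. ]
pl [ 523.  -325.3   30. ]
pl [ 517.8 -490.3   30. ]
pl [ 550.  -340.2   30. ]
pl [ 537.1 -491.    30. ]
pl [ 490.9 -484.6   30. ]
pl [ 498.9 -334.4   30. ]
tape [ 483.9 -277.4   34. ]
bottle [ 666.8 -251.5  205. ] [ 648.9 -242.3    0. ]
offcut [ 362.8 -115.2   35. ] bed [ 366.  -115.8   20. ]
```

{"op": "apply_moves", "data": {"increments": [[-1,0.0085,0.026,0,0,0,-0.6],[-1,0.0085,0.026,0,0,0,-0.6],[-1,0.0085,0.026,0,0,0,-0.6],[-1,0.0085,0.026,0,0,0,-0.6],[-1,0.0085,0.026,0,0,0,-0.6]], "newtons": 10}}

```text
time_s: 1.22
ee_pos: [230.0, -412.4, 228.0]
ee_rot: [180.0, -0.0, 16.0]
force: [0.7, -0.4, 0.1]
gripper_width: 60.5
gripper_force: 0.0
```

{"op": "apply_moves", "data": {"increments": [[-1,0.0085,0.026,0,0,0,-0.6],[-1,0.0085,0.026,0,0,0,-0.6],[-1,0.0085,0.026,0,0,0,-0.6],[-1,0.0085,0.026,0,0,0,-0.6],[-1,0.0085,0.026,0,0,0,-0.6]]}}

```text
time_s: 1.63
ee_pos: [272.5, -282.4, 228.1]
ee_rot: [180.0, -0.0, 13.0]
force: [0.5, 0.3, 0.2]
gripper_width: 27.3
gripper_force: 0.0
```

{"op": "apply_moves", "data": {"increments": [[-1,0.0085,0.026,0,0,0,-0.6],[-1,0.0085,0.026,0,0,0,-0.6],[-1,0.0085,0.026,0,0,0,-0.6],[-1,0.0085,0.026,0,0,0,-0.6],[-1,0.0085,0.026,0,0,0,-0.6]]}}

```text
time_s: 2.05
ee_pos: [315.0, -152.4, 228.2]
ee_rot: [180.0, -0.0, 10.0]
force: [0.6, 0.9, 0.6]
gripper_width: 0.1
gripper_force: 0.0
```

{"op": "apply_moves", "data": {"increments": [[-1,0.0085,0.026,0,0,0,-0.6],[-1,0.0085,0.026,0,0,0,-0.6],[-1,0.0085,0.026,0,0,0,-0.6],[-1,0.0085,0.026,0,0,0,-0.6],[-1,0.0085,0.026,0,0,0,-0.6]]}}

```text
time_s: 2.47
ee_pos: [357.5, -22.3, 228.3]
ee_rot: [180.0, -0.0, 7.0]
force: [-0.1, 0.3, 0.6]
gripper_width: 0.8
gripper_force: 0.0
```

{"op": "apply_moves", "data": {"increments": [[-1,0.0085,0.026,0,0,0,-0.6],[-1,0.0085,0.026,0,0,0,-0.6],[-1,0.0085,0.026,0,0,0,-0.6],[-1,0.0085,0.026,0,0,0,-0.6],[-1,0,0,0,0,0,0]]}}

```text
time_s: 2.88
ee_pos: [392.8, 83.8, 228.2]
ee_rot: [-179.9, -0.1, 4.8]
force: [0.9, -0.8, -0.4]
gripper_width: 0.8
gripper_force: 0.0
```

{"op": "apply_moves", "data": {"increments": [[-1,-0.001,0.0023,-0.004,0.44,-5.48,0],[-1,-0.001,0.0023,-0.004,0.44,-5.48,0],[-1,-0.001,0.0023,-0.004,0.44,-5.48,0],[-1,-0.001,0.0023,-0.004,0.44,-5.48,0],[-1,-0.001,0.0023,-0.004,0.44,-5.48,0]]}}

```text
time_s: 3.3
ee_pos: [386.1, 91.5, 208.5]
ee_rot: [-180.0, -27.8, 4.6]
force: [1.3, -0.7, 1.0]
gripper_width: 0.6
gripper_force: 0.0
```

{"op": "apply_moves", "data": {"increments": [[-1,-0.001,0.0023,-0.004,0.44,-5.48,0],[-1,-0.001,0.0023,-0.004,0.44,-5.48,0],[-1,-0.001,0.0023,-0.004,0.44,-5.48,0],[-1,-0.001,0.0023,-0.004,0.44,-5.48,0],[-1,-0.001,0.0023,-0.004,0.44,-5.48,0]]}}

```text
time_s: 3.72
ee_pos: [383.7, 69.6, 218.4]
ee_rot: [-179.4, -48.5, 5.6]
force: [0.9, -0.6, 0.0]
gripper_width: 0.5
gripper_force: 0.0
```

{"op": "apply_moves", "data": {"increments": [[-1,0,0,-0.022,0,0,0],[-1,0,0,-0.022,0,0,0],[-1,0,0,-0.022,0,0,0],[-1,0,0,-0.022,0,0,0],[-1,0,0,-0.022,0,0,0]]}}

```text
time_s: 4.13
ee_pos: [368.6, 61.9, 177.5]
ee_rot: [-179.0, -44.1, 5.0]
force: [0.1, -0.2, -0.4]
gripper_width: 0.5
gripper_force: 0.0
```

```bash
python3 - <<'E'
from workcell import status
s=status.state();print(s['qpos'],s['ee_pos'],s['ee_rot'])
E
```

```text
[  9.73892052 -12.77894819 147.01178487 -53.13105465   2.86007818
 146.49603406] [368.61568939  61.90663285 177.49232881] [-178.99595188  -44.08834782    5.00750516]
```

{"op": "apply_moves", "data": {"increments": [[-1,0.005,0.009,0.01,-0.24,3.0,0],[-1,0.005,0.009,0.01,-0.24,3,0],[-1,0.005,0.009,0.01,-0.24,3,0],[-1,0.005,0.009,0.01,-0.24,3,0],[-1,0.005,0.009,0,-0.24,2,0]]}}

```text
time_s: 4.55
ee_pos: [393.9, 91.2, 211.1]
ee_rot: [179.9, -34.4, 4.9]
force: [0.4, 0.5, 0.5]
gripper_width: 0.5
gripper_force: 0.0
```

```bash
python3 - <<'E'
from workcell import status
s=status.state();print(s['qpos'].round(2),s['ee_pos'],s['ee_rot'])
E
```

```text
[ 16.76 -10.98 133.37 -16.28  24.73 114.72] [393.85310861  91.21779014 211.06119292] [179.93740277 -34.35208735   4.87426356]
```

{"op": "apply_moves", "data": {"increments": [[-1,0.0,0.0,-0.03,0,0,0],[-1,0.0,0.0,-0.03,0,0,0],[-1,0.0,0.0,-0.03,0,0,0],[-1,0.0,0.0,-0.02,0,0,0],[-1,0.0,0.0,0,0,0,0]]}}

```text
time_s: 4.97
ee_pos: [392.9, 82.1, 117.5]
ee_rot: [179.7, -33.3, 5.3]
force: [-0.2, -1.0, 0.6]
gripper_width: 0.5
gripper_force: 0.0
```

```bash
python3 - <<'E'
from workcell import status
s=status.state();print(s['qpos'].round(2),s['ee_pos'],s['ee_rot'])
E
```

```text
[ 14.42  -0.73 143.14 -48.95   7.06 146.41] [392.90024507  82.13639023 117.45609059] [179.69434321 -33.3169608    5.26449413]
```

{"op": "apply_moves", "data": {"increments": [[1,0.0,0.0,0.02,-0.5,6.6,0],[1,0.0,0.005,0.022,-0.5,6.6,0],[1,0.0,0.005,0.022,-0.5,6.6,0],[1,0.005,0.005,0.022,-0.5,6.6,0],[1,0.005,0.005,0.02,-0.5,6.6,0]]}}

```text
time_s: 5.38
ee_pos: [412.8, 78.0, 189.9]
ee_rot: [176.6, -14.0, 4.1]
force: [1.4, -0.6, 0.1]
gripper_width: 31.2
gripper_force: 0.0
```

{"op": "apply_moves", "data": {"increments": [[1,0.015,0.002,0,0,0,0],[1,0.015,0.002,0,0,0,0],[1,0.015,0.002,0,0,0,0],[1,0.005,0.001,0,0,0,0],[1,0,0,0,0,0,0]]}}

```text
time_s: 5.8
ee_pos: [464.9, 84.1, 188.3]
ee_rot: [176.5, -14.3, 4.1]
force: [0.5, -0.9, 1.0]
gripper_width: 64.6
gripper_force: 0.0
```

```bash
python3 - <<'E'
from workcell import status,cams,finder
from h import *
import cv2
f=cams.grab_frame('wrist');np.savez('w1.npz',**f)
s=status.state();print(s['qpos'].round(2),s['ee_pos'],s['ee_rot'],s['gripper_width'])
cv2.imwrite('pics/w1.png',f['color'][:,:,::-1])
for u in [(448,141),(448,78),(450,109)]: print(proj(f,np.array([*u,112.])))
E
```

```text
[ 12.66   4.64 115.47  -7.75  46.63 103.62] [463.71485006  83.64856933 187.94244131] [176.41154614 -14.18912919   4.16325223] 68.42864476668538
[237.09276437 253.9113822 ]
[318.66821117 257.53926928]
[278.99006074 253.20120681]
```

View pics/w1.png

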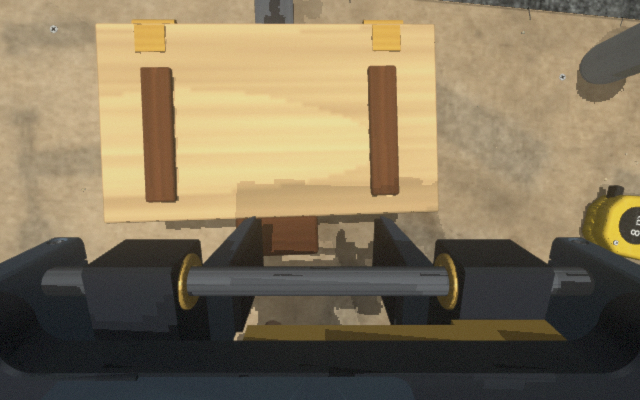

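{"op": "apply_moves", "data": {"increments": [[1,-0.003,0.008,0.01,0.82,4.8,0.3],[1,-0.003,0.009,0.01,0.82,4.8,0.3],[1,-0.004,0.009,0,0.82,4.8,0.3],[1,0,0,0,0,0,0],[1,0,0,0,0,0,0]]}}

```text
time_s: 6.27
ee_pos: [453.5, 108.8, 207.5]
ee_rot: [179.9, -0.1, 4.6]
force: [0.1, -0.1, -0.1]
gripper_width: 91.0
gripper_force: 0.0
```

{"op": "apply_moves", "data": {"increments": [[1,0,0,-0.026,0,0,0],[1,0,0,-0.026,0,0,0],[1,0,0,-0.026,0,0,0],[1,0,0,-0.018,0,0,0],[1,0,0,-0.01,0,0,0]]}}

```text
time_s: 6.68
ee_pos: [450.4, 108.0, 99.4]
ee_rot: [179.8, 0.2, 4.7]
force: [-0.3, -0.4, -0.6]
gripper_width: 91.3
gripper_force: 0.0
```

{"op": "apply_moves", "data": {"increments": [[0.3,0,0,0,0,0,0],[0.3,0,0,0,0,0,0],[0.3,0,0,0,0,0,0],[0.2,0,0,0,0,0,0],[0.2,0,0,0,0,0,0]], "newtons": 10}}

```text
time_s: 7.1
ee_pos: [454.0, 110.3, 102.8]
ee_rot: [-179.9, -0.2, 4.6]
force: [-2.1, 6.8, 1.5]
gripper_width: 63.8
gripper_force: 10.0
```

{"op": "apply_moves", "data": {"increments": [[0.2,0,0.001,0.006,0,0,0],[0.2,0.0015,0,0.0113,0,0,0],[0.2,0.0014,0.0001,0.0085,0,0,0],[0.2,0.0018,0.0001,0.0086,0,0,0],[0.2,0,0,0,0,0,0]]}}

```text
time_s: 7.52
ee_pos: [458.9, 110.7, 138.1]
ee_rot: [180.0, -0.1, 4.6]
force: [-1.5, 5.2, -1.3]
gripper_width: 63.9
gripper_force: 10.0
```

{"op": "apply_moves", "data": {"increments": [[0.2,0.0049,0.0004,0.0167,0,0,0],[0.2,0.0065,0.0005,0.0161,0,0,0],[0.2,0.0081,0.0007,0.0154,0,0,0],[0.2,0.0096,0.0008,0.0145,0,0,0],[0.2,0.011,0.0009,0.0135,0,0,0]]}}

```text
time_s: 7.93
ee_pos: [498.1, 114.2, 213.5]
ee_rot: [-180.0, 0.0, 4.7]
force: [-0.1, 4.6, -4.3]
gripper_width: 63.9
gripper_force: 10.3
```

```bash
python3 - <<'E'
from workcell import status,cams
import cv2
f=cams.grab_frame('side');s=status.state();print(s['ee_pos'],s['force'],s['gripper_width'])
cv2.imwrite('pics/s2.png',cv2.resize(f['color'][60:240,240:460,::-1],None,fx=3,fy=3))
E
```

```text
[501.02765018 114.43404832 216.24980697] [-4.10273117  4.65642584  5.30258734] 63.783107686222706
```

View pics/s2.png

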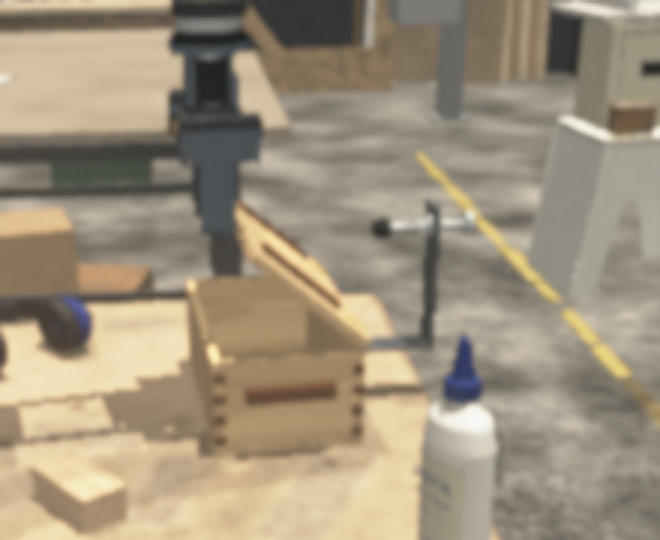

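The lid is open at about 45° and held in the gripper; the hinge is at about (365,345) in the crop. I'll continue along the arc.

{"op": "apply_moves", "data": {"increments": [[0.2,0.0123,0.001,0.0123,0,0,0],[0.2,0.0135,0.0011,0.011,0,0,0],[0.2,0.0145,0.0012,0.0096,0,0,0],[0.2,0.0154,0.0013,0.0081,0,0,0],[0.2,0.0161,0.0013,0.0066,0,0,0]]}}

```text
time_s: 8.4
ee_pos: [569.7, 120.4, 260.6]
ee_rot: [-179.9, 0.1, 4.7]
force: [-0.3, 5.9, -5.1]
gripper_width: 64.1
gripper_force: 10.0
```

{"op": "apply_moves", "data": {"increments": [[0.2,0.0167,0.0014,0.0049,0,0,0],[0.2,0.0171,0.0014,0.0032,0,0,0],[0.2,0.0086,0.0007,0.001,0,0,0],[0.2,0,0,0,0,0,0],[0.2,0,0,0,0,0,0]]}}

```text
time_s: 8.82
ee_pos: [613.6, 124.3, 269.4]
ee_rot: [-179.9, -0.2, 4.7]
force: [0.8, 6.1, -1.2]
gripper_width: 63.8
gripper_force: 10.0
```

{"op": "apply_moves", "data": {"increments": [[1,0,0,0,0,0,0],[1,0,0,0,0,0,0],[1,0,0,0,0,0,0],[1,0,0,0.02,0,0,0],[1,0,0,0.025,0,0,0]]}}

```text
time_s: 9.23
ee_pos: [611.6, 121.7, 312.5]
ee_rot: [179.8, 0.3, 4.6]
force: [-0.2, -0.2, 0.3]
gripper_width: 90.5
gripper_force: 0.0
```

{"op": "apply_moves", "data": {"increments": [[-1,-0.02,0,0.005,0,0,0],[-1,-0.025,0,0,0,0,0],[-1,-0.02,-0.002,0,0,0,0],[-1,0,0,0,0,0,0],[-1,0,0,0,0,0,0]]}}

```text
time_s: 9.65
ee_pos: [547.4, 120.1, 320.0]
ee_rot: [179.9, -0.1, 4.6]
force: [0.1, -0.6, -1.0]
gripper_width: 60.8
gripper_force: 0.0
```

{"op": "apply_moves", "data": {"increments": [[-1,0,0,0,0,0,0],[-1,0,0,-0.02,0,0,0],[-1,0,0,-0.02,0,0,0],[-1,0,0,-0.02,0,0,0],[-1,0,0,0,0,0,0]]}}

```text
time_s: 10.07
ee_pos: [546.6, 120.0, 254.6]
ee_rot: [179.8, 0.4, 4.6]
force: [-0.1, 0.0, -0.6]
gripper_width: 27.3
gripper_force: 0.0
```

```bash
python3 - <<'E'
from workcell import status,cams
import cv2
f=cams.grab_frame('side');s=status.state();print(s['ee_pos'],s['force'],s['gripper_width'])
cv2.imwrite('pics/s3.png',cv2.resize(f['color'][60:240,240:460,::-1],None,fx=3,fy=3))
E
```

```text
[547.5689117 120.3062898 256.8749771] [0.36897273 0.33212115 0.83594195] 23.263215041867422
```

View pics/s3.png

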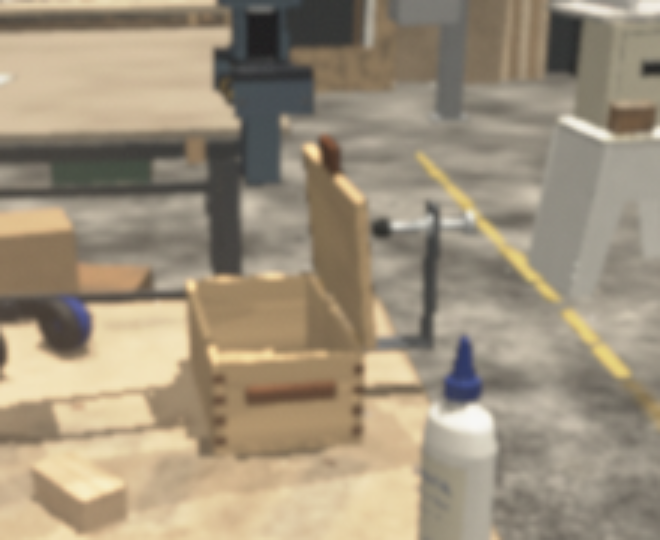

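The lid stands by itself just short of vertical, with its top edge at about (310,150) in the crop. The buffer tip is at (380,227). Next I'll push the lid gently from the front with closed fingers.

{"op": "apply_moves", "data": {"increments": [[-1,0.008,0.0007,0.012,0,0,0],[-1,0.01,0.0008,0.003,0,0,0],[-1,0.01,0.0008,0,0,0,0],[-1,0.006,0.0005,0,0,0,0],[-1,0.005,0.0004,0,0,0,0]]}}

```text
time_s: 10.53
ee_pos: [587.9, 123.9, 274.3]
ee_rot: [179.9, -0.1, 4.6]
force: [-0.4, -0.2, -0.0]
gripper_width: 0.4
gripper_force: 0.0
```

{"op": "apply_moves", "data": {"increments": [[-1,0.005,0.0004,0,0,0,0],[-1,0.007,0.0006,0,0,0,0],[-1,0.008,0.0007,0,0,0,0],[-1,0.008,0.0007,0,0,0,0],[-1,0.008,0.0007,0,0,0,0]]}}

```text
time_s: 10.95
ee_pos: [623.5, 127.0, 273.9]
ee_rot: [179.9, -0.0, 4.7]
force: [-0.1, -1.2, -0.1]
gripper_width: 0.4
gripper_force: 0.4
```

{"op": "apply_moves", "data": {"increments": [[-1,0.006,0.0005,0,0,0,0],[-1,0.006,0.0005,0,0,0,0],[-1,0.004,0.0003,0,0,0,0],[-1,0.002,0.0002,0,0,0,0],[-1,0,0,0,0,0,0]]}}

```text
time_s: 11.37
ee_pos: [641.4, 128.5, 274.0]
ee_rot: [179.9, -0.1, 4.7]
force: [-0.0, 0.2, 0.0]
gripper_width: 0.5
gripper_force: 0.0
```

Now in small steps.

{"op": "apply_moves", "data": {"increments": [[-1,0.002,0.0002,0,0,0,0],[-1,0.002,0.0001,0,0,0,0],[-1,0.001,0.0001,0,0,0,0],[-1,0.001,0.0001,0,0,0,0],[-1,0,0,0,0,0,0]]}}

```text
time_s: 11.78
ee_pos: [647.0, 129.0, 274.2]
ee_rot: [179.9, -0.1, 4.7]
force: [-0.2, 0.2, -0.1]
gripper_width: 0.5
gripper_force: 0.1
```

```bash
python3 - <<'E'
from workcell import status
s=status.state();print(s['ee_pos'],s['force'],s['torque'])
E
```

```text
[647.01162633 128.98174074 274.1740431 ] [-0.22131593  0.15355475 -0.0545316 ] [ 0.01352018 -0.00267177 -0.01933138]
```

{"op": "apply_moves", "data": {"increments": [[-1,0.001,0.0001,0,0,0,0],[-1,0.001,0.0001,0,0,0,0],[-1,0.001,0.0001,0,0,0,0],[-1,0.001,0.0001,0,0,0,0],[-1,0,0,0,0,0,0]]}}

```text
time_s: 12.2
ee_pos: [651.0, 129.4, 274.0]
ee_rot: [179.9, -0.0, 4.7]
force: [-1.4, 0.5, 0.2]
gripper_width: 0.6
gripper_force: 0.1
```

{"op": "apply_moves", "data": {"increments": [[-1,0.001,0.0001,0,0,0,0],[-1,0.001,0.0001,0,0,0,0],[-1,0.001,0.0001,0,0,0,0],[-1,0,0,0,0,0,0],[-1,0,0,0,0,0,0]]}}

```text
time_s: 12.62
ee_pos: [653.2, 129.6, 273.7]
ee_rot: [179.9, 0.1, 4.7]
force: [-3.1, -0.2, -1.5]
gripper_width: 0.5
gripper_force: 1.5
```

{"op": "apply_moves", "data": {"increments": [[-1,0.001,0.0001,0,0,0,0],[-1,0,0,0,0,0,0],[-1,0,0,0,0,0,0],[-1,0,0,0,0,0,0],[-1,0,0,0,0,0,0]]}}

```text
time_s: 13.03
ee_pos: [654.3, 129.7, 273.7]
ee_rot: [179.9, 0.1, 4.7]
force: [-4.3, -0.2, -2.3]
gripper_width: 0.3
gripper_force: 2.2
```

```bash
python3 - <<'E'
from workcell import status
s=status.state();print(s['ee_pos'],s['force'],s['torque'])
E
```

```text
[654.31977826 129.70584058 273.72483353] [-4.34724155 -0.1670794  -2.25486999] [-0.07024729  0.99160389 -0.04796177]
```

{"op": "apply_moves", "data": {"increments": [[-1,-0.001,-0.0001,0,0,0,0],[-1,-0.001,-0.0001,0,0,0,0],[-1,-0.001,-0.0001,0,0,0,0],[-1,-0.001,-0.0001,0,0,0,0],[-1,-0.001,-0.0001,0,0,0,0]]}}

```text
time_s: 13.45
ee_pos: [650.9, 129.4, 274.9]
ee_rot: [179.9, -0.2, 4.7]
force: [-0.6, 0.7, 0.2]
gripper_width: 0.5
gripper_force: 0.0
```

{"op": "apply_moves", "data": {"increments": [[-1,-0.002,0,0,0,0,0],[-1,-0.003,0,0,0,0,0],[-1,-0.01,0,0,0,0,0],[-1,-0.02,0,0,0,0,0],[-1,-0.02,0,0,0,0,0]]}}

```text
time_s: 13.87
ee_pos: [594.6, 129.3, 273.8]
ee_rot: [179.9, -0.1, 4.6]
force: [-1.1, 0.8, -0.2]
gripper_width: 0.6
gripper_force: 0.0
```

```bash
python3 - <<'E'
from workcell import status,cams
import cv2
f=cams.grab_frame('side');s=status.state();print(s['ee_pos'],s['force'],s['gripper_width'])
cv2.imwrite('pics/s4.png',cv2.resize(f['color'][80:190,300:420,::-1],None,fx=5,fy=5,interpolation=3))
E
```

```text
[590.39962856 129.2647355  274.54900195] [-5.52111846 -0.00787206 -0.73708192] 0.3838255893029587
```

View pics/s4.png

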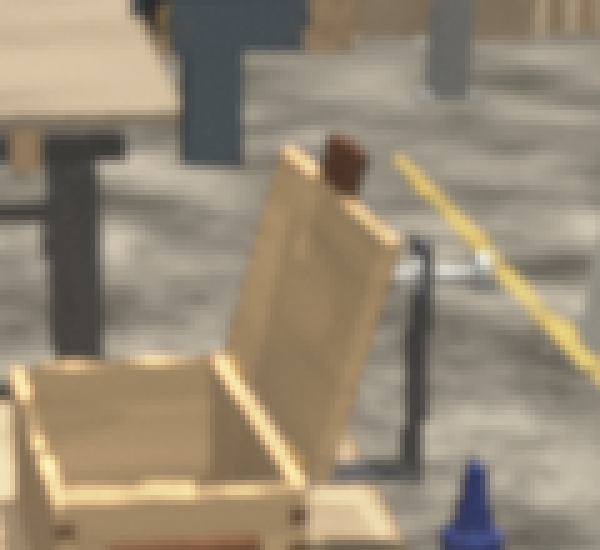

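The lid is leaning back against the buffer screw (buffer hidden behind the board at about (395,270) in the crop) and nothing holds it. Next is the plane.

{"op": "apply_moves", "data": {"increments": [[-1,-0.0035,-0.027,0,0,0,0],[-1,-0.0035,-0.027,0,0,0,0],[-1,-0.0035,-0.027,0,0,0,0],[-1,-0.0035,-0.027,0,0,0,0],[-1,-0.0035,-0.027,0,0,0,0]]}}

```text
time_s: 14.33
ee_pos: [577.3, -6.8, 274.5]
ee_rot: [179.9, -0.1, 4.7]
force: [-0.5, 0.6, -0.1]
gripper_width: 0.8
gripper_force: 0.0
```

{"op": "apply_moves", "data": {"increments": [[1,-0.0035,-0.027,0,0,0,5.5],[1,-0.0035,-0.027,0,0,0,5.5],[1,-0.0035,-0.027,0,0,0,5.5],[1,-0.0035,-0.027,0,0,0,5.5],[1,-0.0035,-0.027,0,0,0,5.5]]}}

```text
time_s: 14.75
ee_pos: [559.8, -142.1, 274.5]
ee_rot: [179.9, -0.1, 32.4]
force: [0.8, -0.4, 0.4]
gripper_width: 30.7
gripper_force: 0.0
```

{"op": "apply_moves", "data": {"increments": [[1,-0.0035,-0.027,0,0,0,5.5],[1,-0.0035,-0.027,0,0,0,5.5],[1,-0.0035,-0.027,0,0,0,5.5],[1,-0.0035,-0.027,0,0,0,5.5],[1,-0.0035,-0.027,0,0,0,5.5]]}}

```text
time_s: 15.17
ee_pos: [542.3, -277.2, 274.4]
ee_rot: [179.8, -0.1, 59.9]
force: [1.0, -0.3, -0.0]
gripper_width: 64.1
gripper_force: 0.0
```

{"op": "apply_moves", "data": {"increments": [[1,-0.0035,-0.027,-0.02,0,0,5.5],[1,-0.0035,-0.027,-0.02,0,0,5.5],[1,-0.0035,-0.027,-0.02,0,0,5.5],[1,-0.0035,-0.027,-0.02,0,0,5.5],[1,0,-0.02,-0.01,0,0,5]]}}

```text
time_s: 15.58
ee_pos: [526.8, -405.5, 181.5]
ee_rot: [-179.9, -0.1, 86.9]
force: [-0.4, 0.4, -0.2]
gripper_width: 91.1
gripper_force: 0.0
```

```bash
python3 - <<'E'
from workcell import status,cams,finder
from h import *
import cv2
f=cams.grab_frame('wrist');np.savez('w2.npz',**f)
s=status.state();print(s['qpos'].round(2),s['ee_pos'],s['ee_rot'],s['gripper_width'])
im=f['color'][:,:,::-1].copy()
r=finder.trace('block_plane','wrist')
for d in r[:1]:
    m=d['pixels'].astype(np.uint8);ys,xs=np.nonzero(m);print(d['score'],d['rect'],cv2.minAreaRect(np.c_[xs,ys].astype(np.float32)))
cv2.imwrite('pics/w2.png',im)
E
```

```text
[-3.876e+01  2.834e+01  8.069e+01 -8.000e-02  7.109e+01 -3.565e+01] [ 526.48435676 -408.47306518  179.76464175] [-1.79864317e+02 -9.59633909e-03  8.69160108e+01] 90.92275578706737
0.72 [288.1, 109.3, 53.3, 162.2] ((312.7340087890625, 187.3515625), (50.26628112792969, 158.92681884765625), 2.602562189102173)
```

View pics/w2.png

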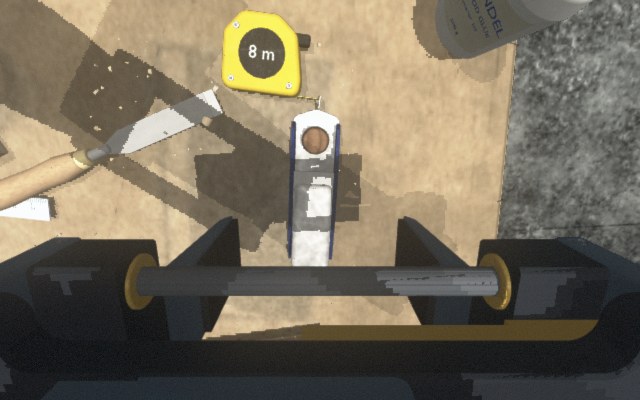

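The plane is centred at about column 315, with cheek edges at (292,123)–(289,257) and (339,124)–(333,258). Its nose is at (317,108), next to the tape.

```bash
python3 - <<'E'
from h import *
f=np.load('w2.npz');t=np.load('top.npz')
np.set_printoptions(precision=1,suppress=True)
for p in [(292,123),(289,257),(339,124),(333,258)]: print(at(f,p,32))
n=at(f,(317,110),15);print('nose',n)
print('noseT', tri([f,t],[(317,110),(365+105/2.6-.3,175+50/2.6-.3)]), 'heelT',at(t,(365+277/2.6,175+58/2.6),15))
E
```

```text
[ 505.9 -339.2   32. ]
[ 492.3 -476.3   32. ]
[ 550.1 -342.5   32. ]
[ 538.6 -479.9   32. ]
nose [ 530.  -328.6   15. ]
noseT [ 527.8 -329.5    3.2] heelT [ 515.5 -496.5   15. ]
```

{"op": "apply_moves", "data": {"increments": [[1,-0.005,-0.0035,-0.02,0,0,-2.1],[1,0,0,-0.03,0,0,0],[1,0,0,-0.03,0,0,0],[1,0,0,-0.03,0,0,0],[1,0,0,-0.015,0,0,0]]}}

```text
time_s: 16.1
ee_pos: [522.5, -405.4, 56.4]
ee_rot: [-179.9, -0.2, 84.5]
force: [-1.0, 1.2, 0.1]
gripper_width: 91.3
gripper_force: 0.0
```

{"op": "apply_moves", "data": {"increments": [[1,0,0,-0.012,0,0,0],[1,0,0,-0.007,0,0,0],[1,0,0,0,0,0,0],[0.2,0,0,0,0,0,0],[0.2,0,0,0,0,0,0]], "newtons": 35}}

```text
time_s: 16.52
ee_pos: [524.3, -407.8, 41.7]
ee_rot: [179.8, 0.0, 84.6]
force: [0.7, -0.3, 0.6]
gripper_width: 80.5
gripper_force: 0.0
```

```bash
python3 - <<'E'
from workcell import status,cams
for i in range(2):
    s=status.state();print(s['time_s'],s['ee_pos'],s['qvel'].round(2))
    cams.grab_frame('top')
E
```

```text
16.5167 [ 524.3369577  -407.7774069    41.73829319] [-0.24 -0.16  0.05 -0.   -0.06  0.06]
16.5667 [ 524.29654556 -407.81555106   41.77446411] [-0.05  0.09  0.28 -0.02 -0.13 -0.09]
```

{"op": "apply_moves", "data": {"increments": [[0.6,-0.003,-0.004,-0.004,0,0,0],[0.6,0,0,-0.004,0,0,0],[0.2,0,0,0,0,0,0],[0,0,0,0,0,0,0],[0,0,0,0,0,0,0]], "newtons": 35}}

```text
time_s: 17.03
ee_pos: [520.3, -411.3, 32.0]
ee_rot: [179.9, -0.1, 84.5]
force: [1.4, -0.7, 0.4]
gripper_width: 55.8
gripper_force: 0.0
```

{"op": "apply_moves", "data": {"increments": [[-0.2,0,0,0,0,0,0],[-0.2,0,0,0,0,0,0],[-0.2,0,0,0,0,0,0],[-0.2,0,0,0,0,0,0],[-0.2,0,0,0,0,0,0]]}}

```text
time_s: 17.45
ee_pos: [520.7, -411.3, 32.2]
ee_rot: [179.9, -0.0, 84.6]
force: [1.0, -0.9, -0.3]
gripper_width: 47.5
gripper_force: 35.0
```

{"op": "apply_moves", "data": {"increments": [[-0.2,0,0,0.005,0,0,0],[-0.2,0,0,0.015,0,0,0],[-0.2,0,0,0.025,0,0,0],[-0.2,0,0,0.025,0,0,0],[-0.2,0,0,0.025,0,0,0]]}}

```text
time_s: 17.87
ee_pos: [519.0, -410.2, 126.4]
ee_rot: [-179.9, -0.2, 84.5]
force: [0.1, -1.4, -6.6]
gripper_width: 47.5
gripper_force: 35.0
```

{"op": "apply_moves", "data": {"increments": [[-0.2,0,0,0.025,0,0,0],[-0.2,0,0,0.025,0,0,0],[-0.2,0,0,0.02,0,0,0],[-0.2,0,0,0,0,0,0],[-0.2,0,0,0,0,0,0]]}}

```text
time_s: 18.28
ee_pos: [520.0, -411.0, 196.9]
ee_rot: [179.9, -0.1, 84.6]
force: [-0.8, -0.1, -7.3]
gripper_width: 47.6
gripper_force: 35.0
```

```bash
python3 - <<'E'
from workcell import status,cams
import cv2
f=cams.grab_frame('side');s=status.state();print(s['ee_pos'],s['force'],s['torque'],s['gripper_width'],s['qpos'].round(1))
cv2.imwrite('pics/s5.png',cv2.resize(f['color'][60:320,240:480,::-1],None,fx=2.2,fy=2.2,interpolation=3))
E
```

```text
[ 519.26132994 -410.41876524  195.16757709] [ 0.46676453 -0.54003515 -7.25086461] [ 0.03671774 -0.07342434  0.01105118] 47.71072670807093 [-39.4  27.4  80.    0.1  72.8 -33.9]
```

View pics/s5.png

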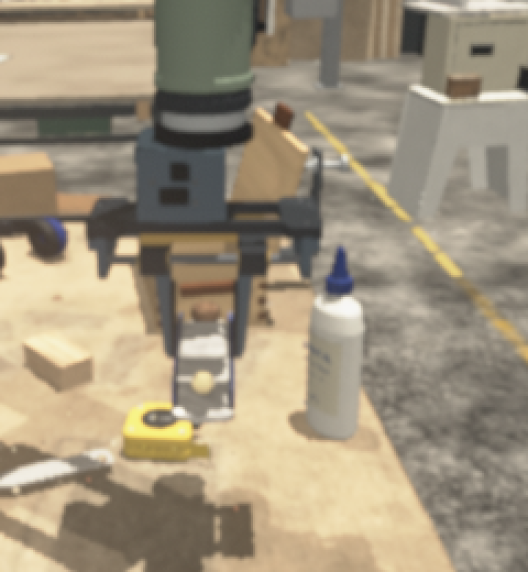

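The plane hangs level in the gripper, centred at about (205,365), and clear of the tape and the bottle. I'll carry it over the chest.

{"op": "apply_moves", "data": {"increments": [[-0.2,0.001,0.01,0,0,0,0.5],[-0.2,0.001,0.02,0,0,0,0.5],[-0.2,0.0005,0.026,0,0,0,0.5],[-0.2,0.0005,0.026,0,0,0,0.5],[-0.2,0.0005,0.026,0,0,0,0.5]]}}

```text
time_s: 18.75
ee_pos: [522.5, -300.7, 194.6]
ee_rot: [-179.8, -0.2, 87.1]
force: [0.7, 0.3, -6.9]
gripper_width: 47.8
gripper_force: 35.0
```

{"op": "apply_moves", "data": {"increments": [[-0.2,0.0005,0.026,0,0,0,0.5],[-0.2,0.0005,0.026,0,0,0,0.5],[-0.2,0.0005,0.026,0,0,0,0.5],[-0.2,0.0005,0.026,0,0,0,0.5],[-0.2,0.0005,0.026,0,0,0,0.5]]}}

```text
time_s: 19.17
ee_pos: [524.8, -170.8, 195.0]
ee_rot: [-179.9, -0.2, 89.6]
force: [1.1, 0.5, -6.7]
gripper_width: 47.7
gripper_force: 35.0
```

{"op": "apply_moves", "data": {"increments": [[-0.2,0.0005,0.026,0,0,0,0.5],[-0.2,0.0005,0.026,0,0,0,0.5],[-0.2,0.0005,0.026,0,0,0,0.5],[-0.2,0.0005,0.026,0,0,0,0.5],[-0.2,0.0005,0.026,0,0,0,0.5]]}}

```text
time_s: 19.58
ee_pos: [527.0, -41.2, 195.2]
ee_rot: [-179.8, -0.1, 92.1]
force: [0.9, -0.5, -6.7]
gripper_width: 47.2
gripper_force: 35.0
```

{"op": "apply_moves", "data": {"increments": [[-0.2,0.0005,0.026,0,0,0,0.5],[-0.2,0.0005,0.026,0,0,0,0.5],[-0.2,0.0005,0.026,0,0,0,0.5],[-0.2,0.001,0.016,0,0,0,0.5],[-0.2,0,0.008,0,0,0,0.5]]}}

```text
time_s: 20.0
ee_pos: [529.8, 61.4, 195.3]
ee_rot: [-179.9, -0.1, 94.7]
force: [0.6, -0.3, -6.5]
gripper_width: 47.7
gripper_force: 35.0
```

```bash
python3 - <<'E'
from workcell import status,cams
import cv2
for i in range(3):f=cams.grab_frame('top')
s=status.state();print(s['time_s'],s['ee_pos'],s['ee_rot'],s['force'],s['gripper_width'],s['qpos'].round(1))
f=cams.grab_frame('wrist');import numpy as np;np.savez('w3.npz',**f)
cv2.imwrite('pics/w3.png',f['color'][:,:,::-1])
E
```

```text
20.15 [530.40786891  58.7960223  196.02788578] [-1.79945382e+02 -6.80309675e-04  9.46410073e+01] [-0.28850962 -1.54094863 -7.38636285] 47.55132800962169 [ 5.1 15.9 97.9  0.  66.2  0.4]
```

View pics/w3.png

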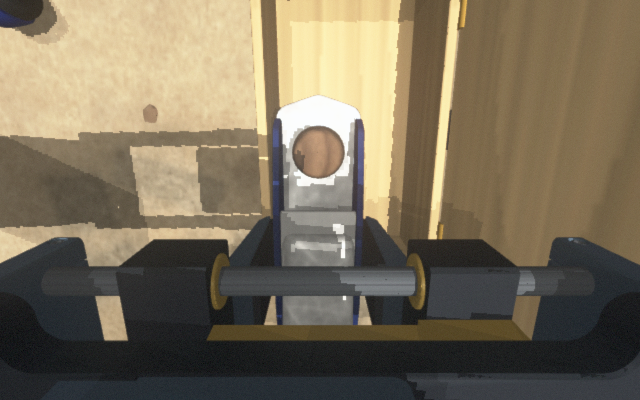

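The plane is above the chest. The front rim's top is seen at columns 253–262 near row 0, and the rear rim meets the lid at about column 462 at row 0 and 440 at row 235. I'll check this against the predicted rims.

```bash
python3 - <<'E'
from h import *
f=np.load('w3.npz');np.set_printoptions(precision=1,suppress=True)
a=np.radians(4.6);ex=np.array([np.cos(a),np.sin(a)]);ey=np.array([-np.sin(a),np.cos(a)]);o=np.array([553.5,117.5])
def ch(p):
    d=p[:2]-o;return d@ex,d@ey
for p in [(253,2),(262,200),(462,2),(440,235),(262,2)]: print(p,np.round(ch(at(f,p,100)),1))
E
```

```text
(253, 2) [-73.7  93.1]
(262, 200) [-74.  -52.2]
(462, 2) [73.9 93.1]
(440, 235) [ 76.5 -83. ]
(262, 2) [-67.3  93.1]
```

{"op": "apply_moves", "data": {"increments": [[-0.2,0.0005,0.015,0,0,0,0],[-0.2,0.0005,0.02,0,0,0,0],[-0.2,0.001,0.015,0,0,0,0],[-0.2,0,0.006,0,0,0,0],[-0.2,0,0,0,0,0,0]]}}

```text
time_s: 20.62
ee_pos: [533.3, 114.7, 196.8]
ee_rot: [179.9, -0.0, 94.6]
force: [-0.9, -0.0, -7.1]
gripper_width: 47.8
gripper_force: 35.0
```

```bash
python3 - <<'E'
from workcell import status,cams
for i in range(3):cams.grab_frame('top')
s=status.state();print(s['time_s'],s['ee_pos'],s['ee_rot'],s['force'])
E
```

```text
20.7667 [533.19653429 113.46300369 196.94786326] [1.79943319e+02 9.85860393e-03 9.45087130e+01] [-0.33582231  0.1783128  -6.12188493]
```

{"op": "apply_moves", "data": {"increments": [[-0.2,-0.0005,0.002,-0.015,0,0,0],[-0.2,0,0,-0.025,0,0,0],[-0.2,0,0,-0.025,0,0,0],[-0.2,0,0,-0.025,0,0,0],[-0.2,0,0,-0.02,0,0,0]]}}

```text
time_s: 21.18
ee_pos: [532.2, 115.4, 85.6]
ee_rot: [180.0, -0.0, 94.5]
force: [-0.5, -0.7, -7.0]
gripper_width: 47.8
gripper_force: 35.0
```

{"op": "apply_moves", "data": {"increments": [[-0.2,0,0,-0.015,0,0,0],[-0.2,0,0,-0.01,0,0,0],[-0.2,0,0,-0.008,0,0,0],[-0.2,0,0,-0.005,0,0,0],[-0.2,0,0,0,0,0,0]]}}

```text
time_s: 21.6
ee_pos: [532.8, 116.4, 48.7]
ee_rot: [180.0, -0.0, 94.5]
force: [-0.6, -0.5, -6.6]
gripper_width: 47.6
gripper_force: 35.0
```

```bash
python3 - <<'E'
from workcell import status,cams
for i in range(2):cams.grab_frame('top')
s=status.state();print(s['time_s'],s['ee_pos'],s['ee_rot'],s['force'])
E
```

```text
21.7 [533.52281975 116.74067026  49.78364938] [ 1.79824269e+02 -5.44365671e-02  9.45496353e+01] [-0.1509652  -0.12328525 -6.47439676]
```

Lower in 2 mm steps until the floor takes the weight.

{"op": "apply_moves", "data": {"increments": [[-0.2,0,0,-0.003,0,0,0],[-0.2,0,0,-0.002,0,0,0],[-0.2,0,0,-0.002,0,0,0],[-0.2,0,0,-0.001,0,0,0],[-0.2,0,0,0,0,0,0]]}}

```text
time_s: 22.12
ee_pos: [532.7, 116.8, 40.9]
ee_rot: [179.9, -0.0, 94.6]
force: [0.6, -0.2, -6.6]
gripper_width: 47.9
gripper_force: 35.0
```

{"op": "apply_moves", "data": {"increments": [[-0.2,0,0,-0.001,0,0,0],[-0.2,0,0,-0.001,0,0,0],[-0.2,0,0,0,0,0,0],[-0.2,0,0,0,0,0,0],[-0.2,0,0,0,0,0,0]]}}

```text
time_s: 22.53
ee_pos: [533.0, 116.8, 40.1]
ee_rot: [179.9, -0.1, 94.6]
force: [-2.8, -0.3, 6.0]
gripper_width: 47.7
gripper_force: 35.0
```

{"op": "apply_moves", "data": {"increments": [[0.1,0,0,0,0,0,0],[0.15,0,0,0,0,0,0],[0.2,0,0,0,0,0,0],[0.2,0,0,0,0,0,0],[0.2,0,0,0,0,0,0]]}}

```text
time_s: 22.95
ee_pos: [534.9, 117.1, 40.0]
ee_rot: [179.6, -0.1, 94.6]
force: [3.5, 0.3, 6.7]
gripper_width: 54.8
gripper_force: 2.8
```

{"op": "apply_moves", "data": {"increments": [[0.2,0,0,0.003,0,0,0],[0.2,0,0,0.005,0,0,0],[0.2,0,0,0.008,0,0,0],[0.2,0,0,0.01,0,0,0],[0.2,0,0,0.015,0,0,0]]}}

```text
time_s: 23.37
ee_pos: [531.9, 116.6, 80.2]
ee_rot: [-179.9, -0.0, 94.6]
force: [-0.2, -0.8, 0.2]
gripper_width: 54.5
gripper_force: 0.0
```

{"op": "apply_moves", "data": {"increments": [[0.2,0,0,0.025,0,0,0],[0.2,0,0,0.03,0,0,0],[0.2,0,0,0.03,0,0,0],[0.2,-0.02,0,0.03,0,0,0],[0.2,-0.03,0,0.03,0,0,0]]}}

```text
time_s: 23.78
ee_pos: [484.4, 116.8, 226.7]
ee_rot: [179.8, -0.1, 94.5]
force: [1.0, 0.6, 0.9]
gripper_width: 54.5
gripper_force: 0.0
```

{"op": "apply_moves", "data": {"increments": [[0.2,-0.03,-0.03,0,0,0,0],[0.2,-0.02,-0.04,0,0,0,0],[0.2,-0.02,-0.04,0,0,0,0],[0.2,0,-0.04,0,0,0,0],[0.2,0,-0.03,0,0,0,0]]}}

```text
time_s: 24.2
ee_pos: [415.0, -59.1, 225.8]
ee_rot: [179.8, 0.0, 94.6]
force: [0.9, 0.5, 0.4]
gripper_width: 54.8
gripper_force: 0.0
```

```bash
python3 - <<'E'
from workcell import status,cams,finder
from h import *
import cv2
a=np.radians(4.6);ex=np.array([np.cos(a),np.sin(a)]);ey=np.array([-np.sin(a),np.cos(a)]);o=np.array([553.5,117.5])
s=status.state();print(s['time_s'],s['ee_pos'],s['force'])
for c in ['top','side']:
    f=cams.grab_frame(c)
    for n in ['block_plane','lid_tab','stop','tape_measure','offcut','glue_bottle']:
        r=finder.trace(n,c)
        if r:
            m=r[0]['pixels'].astype(np.uint8);ys,xs=np.nonzero(m);R=cv2.minAreaRect(np.c_[xs,ys].astype(np.float32))
            x=at(f,(xs.mean(),ys.mean()),40);d=x[:2]-o
            print(c,n,round(r[0]['score'],2),np.round(r[0]['rect']),np.round(R[1]),round(R[2]),'chest xy',round(d@ex),round(d@ey))
# colour: buffer/lid comparison with s4
    if c=='side':
        b=cv2.imread('pics/s4.png');n=cv2.resize(f['color'][80:190,300:420,::-1],None,fx=5,fy=5,interpolation=3)
        print('lid area diff',np.abs(b[130:480,220:410].astype(int)-n[130:480,220:410]).mean())
E
```

```text
24.2 [414.99667185 -59.10821848 225.82951644] [0.85652432 0.52425807 0.37198583]
top block_plane 0.63 [200. 180.  64.  20.] [20. 65.] 87 chest xy -21 -7
top lid_tab 0.82 [135.  96. 138.  55.] [ 51. 138.] 85 chest xy 149 47
top tape_measure 0.75 [370. 194.  29.  34.] [28. 30.] 9 chest xy -101 -386
top offcut 0.74 [311. 241.  31.  33.] [19. 34.] 53 chest xy -203 -225
top glue_bottle 0.57 [362. 111.  33.  37.] [24. 38.] 27 chest xy 99 -387
side lid_tab 0.62 [347. 108.  33.  70.] [30. 69.] 17 chest xy 222 463
side stop 0.64 [370. 129.  28.  48.] [19. 53.] 17 chest xy 258 268
side tape_measure 0.75 [294. 242.  42.  28.] [26. 39.] 90 chest xy -102 -427
side offcut 0.8 [250. 211.  33.  24.] [34. 21.] 36 chest xy -205 -253
side glue_bottle 0.61 [381. 173.  28.  86.] [26. 86.] 5 chest xy 120 -295
lid area diff 7.344862155388471
```

```bash
python3 -c "
from workcell import env
print(env.job_done())"
```

```text
the job is handed in; nothing more can be done
None
```

The job is handed in after about 24 s: the lid leans on its buffer (final press about 4.3 N at the tab), the block plane lies flat in the chest about 21 mm in front of its middle and 7 mm to one side, and the tape measure, offcut and glue bottle show no visible movement. The hand-in returned no verdict, and I could not measure how hard the lid leans on the buffer.

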